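# Unnest the flower pots and stand each on its saucer

## Robot

A 7-joint arm with a two-finger parallel gripper is mounted at the origin on the work surface. World frame = base frame: x ahead of the robot, y to its left, z up, the work surface at z = 0. Lengths are in mm, angles in rad, forces in N, time in s.
With the tool pointing down it reaches from about 400 to 875 mm from the base axis. Payload 4.4 kg.
Tool frame: the origin (TCP) lies at the very end of the fingers, on their centre line; the grasp point (between the pads) lies 19 mm behind it (ctrl.grip_depth is the distance from the TCP to the grasp point, in mm); z points along the fingers, x is the direction in which the jaws open and shut, and the axes are right-handed (so a half turn about z gives the same grasp; the last joint's range is limited). The gripper opens to 85 mm and grips with 20 to 120 N. Pads are 22 mm wide; open, the fingers measure 114 mm over their backs; the gripper's body (76 mm by 85 mm) begins 54 mm behind the grasp point. The pads swing forward as they close: fully open they stand 13 mm farther back than shut.
Start: joints at [-1.233, 0.628, 0.038, 1.517, -0.027, 0.996, -0.02], TCP at [255.373, 597.748, 231.313] pointing down, gripper open.
Joint ranges: [-3.06, 3.06], [-0.37, 2.12], [-1.25, 1.32], [0.18, 2.47], [-1.1, 4.24], [0.23, 1.98], [-2.94, 2.94]. Speed limits (rad/s): [2.57, 2.57, 3.14, 3.14, 3.14, 3.14, 3.14].

## Interface

Orientations are given as [roll, pitch, yaw] about the fixed x, y, z axes, in that order (R = Rz(yaw) Ry(pitch) Rx(roll)).
In Python, from cell import ctrl gives the robot as it stands.
- The arm moves only by the shell command python3 -m creep 'ROWS'. ROWS is JSON, a list of rows, each an object with "hand": the opening, from 0 (shut) to 1 (fully open); "travel": the shift along the tool's x, y, z in cm, a list of three; "angular": the turn, a rotation vector about the tool's x, y, z in degrees, a list of three. In form: [{"hand": hand, "travel": [tx, ty, tz], "angular": [rx, ry, rz]}, ...]. A call has 1 to 20 rows; each row is the pose to reach, as a shift and turn from the pose measured when the call began, along the tool's axes at that moment; what a row does not reach only later rows make up. A row lasts 1/10 s, in which the tool goes at most 50 mm and 8.59 degrees, less where a joint would pass 70% of its speed; a pose out of reach is approached as far as the arm can. A call with a gripper value outside its range is refused whole. The fingers move at their own pace and stop on an object; the grip force is fixed at half the most. Time passes only in rows, so rows that repeat a pose let the fingers close. It gives the time, the measured TCP pose, the force and the opening at its end, in the units of the state.
- ctrl.read_state(): the state, without advancing time (a new reading comes with each control period).
- ctrl.get_image(name): name is "scene" or "top" or "wrist"; returns a dict with "frame" (420x560x3 uint8, red, green, blue), "fx", "fy", "cx", "cy" (pixels), "origin" and "orientation" of the camera in the world. Camera axes: x right, y down, z forward; pixel columns grow to the right and rows downward; lengths in mm; the calibration is good to about 2 mm. A picture is of the moment at which its call begins. There is no depth.
- ctrl.finish_job(): hands the job in, once; it reports no verdict.
Trained networks look in the newest picture that a camera, given by its name, has taken for a name from the list of things; names that differ only in an ending like _2 or _b are one class to them, and where a whole thing is asked for, a point or a joint stands for the part that bears it (a point fixed in the world has none). Each returns a list of dicts, best first, with "confidence" (0 to 1); they miss things now and then, are a little off and sometimes report something else, mostly with a low value. They report only what shows in the picture. A call takes as long as a camera call.
- ctrl.regions_of(camera, thing): "region" (420x560 bool, what is visible of it).
- ctrl.spot_point(camera, thing): "at" ([x, y, z] in mm, in world coordinates, good to about 4 mm: a listed point, or the origin of a listed thing).
The state is a dict: "clock": time; "qpos": joint angles; "qd": joint speeds; "tau": joint torques, N m; "eef_pos": TCP position; "tool_rot": TCP orientation; "force": force on the tool from outside, world axes, zero at the start; "torque": the same for the moment, N m; "width": finger opening in mm.
Only numpy, scipy, OpenCV 4.12 (cv2) and the standard library are available. Lean on these libraries where they do the work, as an engineer would, in place of code of your own. Each camera call takes 0.05 s, during which the arm holds its last target. There are 200 camera calls.

## Task

The three empty flower pots by the window have been left nested inside one another. Take them apart from the innermost outwards and stand each one upright in the middle of its own saucer where that lies on the bench: the tall slim pot on the smallest saucer, the middle pot on the middle one, the low wide pot on the largest. Set the pots down without dropping them, and leave the watering can, the wooden fish and the purple block where they are.

Things in the scene. Friction and masses are not known exactly. Their poses are not given: they have to be found in the camera images.
- slim_pot: The tall slim flower pot, terracotta-look plastic, 90 g: 112 mm high, 62 mm across the rim, 42 mm across the foot; the top 30 mm are a straight collar 62 mm in outside diameter, wall 6 mm, floor 6 mm. It starts innermost, standing in the middle pot, its rim 38 mm above that rim. Round, hollow, open on top. Origin: centre of underside, z up.
- middle_pot: The middle flower pot, same material, about 120 g: 80 mm high, 100 mm across the rim, 68 mm across the foot; the top 28 mm are a straight collar 100 mm in outside diameter; wall and rim 8 mm thick, floor 6 mm thick. It starts standing in the low wide pot, its rim 32 mm above that rim. Round, hollow, open on top. Origin: centre of underside, z up.
- bowl_pot: The low wide flower pot, same material, about 170 g: 54 mm high, 152 mm across the rim, 112 mm across the foot; the top 26 mm are a straight collar 152 mm in outside diameter; wall and rim 8 mm thick, floor 6 mm thick. At the start it stands on the bench, outermost of the nest. Round, hollow, open on top. Origin: centre of underside, z up.
- small_saucer: The smallest white ceramic plant saucer, about 150 g: 92 mm across the rim, 16 mm high, floor 6 mm thick and 70 mm across inside; it belongs to the tall slim pot. Loose, round, flat-floored with a low flared rim. Origin: centre of underside, z up.
- middle_saucer: The middle white ceramic plant saucer, about 220 g: 116 mm across the rim, 16 mm high, floor 6 mm thick and 94 mm across inside; it belongs to the middle pot. Loose, round, flat-floored with a low flared rim. Origin: centre of underside, z up.
- large_saucer: The largest white ceramic plant saucer, about 380 g: 164 mm across the rim, 18 mm high, floor 6 mm thick and 138 mm across inside; it belongs to the low wide pot. Loose, round, flat-floored with a low flared rim. Origin: centre of underside, z up.
- watering_can: Child's green plastic watering can, to be left alone: body 100 mm across and 112 mm high, with a loop handle up to 165 mm high at -x and a spout reaching 145 mm to its +x; its rose is 48 mm wide. Origin: centre of the body's underside, z up.
- wooden_fish: Flat wooden toy fish lying on the bench, to be left alone: about 140 mm long, 60 mm wide, 22 mm thick, nose to its -x. Origin: underside, below the middle of the body; z up.
- purple_block: Purple wooden toy block lying on the bench, to be left alone: 70 mm (x) by 35 mm (y) by 35 mm high. Origin: centre of its underside, z up.

How it is judged:
By the outcome, as a careful person would: the job done as asked, in the order asked, and still so for the second after the job is handed in, with the robot touching nothing.
It also fails if it takes over 99 s, if anything falls off the work surface, if the arm or the gripper's body presses on something with over 40 N, if the wrist force passes 120 N, or if a joint passes its speed limit or range.

## Working session

There is one attempt and no reset: what is moved stays moved. The work goes in short steps, Python scripts to look and compute and a shell command to move; the robot and the scene stay as the last step left them, time stands still between calls to the robot, and variables do not carry over. Pictures are saved under pics/ and viewed, about 12 in all and at most 16, crops included, and the job is handed in when it is done.

```bash
ls; mkdir -p pics; cat > h.py <<'E'
from cell import ctrl
import numpy as np, cv2
from scipy.spatial.transform import Rotation as R
def pic(cam,name,crop=None,s=1):
    im=ctrl.get_image(cam); f=im["frame"][:,:,::-1]
    if crop: f=f[crop[1]:crop[3],crop[0]:crop[2]]
    cv2.imwrite('pics/'+name,cv2.resize(np.ascontiguousarray(f),None,fx=s,fy=s)); return im
def rotm(o):
    o=np.array(o,float)
    return o if o.shape==(3,3) else (R.from_euler('xyz',o).as_matrix() if o.shape==(3,) else R.from_quat(o).as_matrix())
def ray(im,u,v):
    M=rotm(im["orientation"]); d=M@np.array([(u-im["cx"])/im["fx"],(v-im["cy"])/im["fy"],1]); return np.array(im["origin"],float),d/np.linalg.norm(d)
def onz(im,u,v,z):
    o,d=ray(im,u,v); return o+d*(z-o[2])/d[2]
def proj(im,P):
    M=rotm(im["orientation"]); c=M.T@(np.array(P,float)-np.array(im["origin"],float)); return im["cx"]+im["fx"]*c[0]/c[2],im["cy"]+im["fy"]*c[1]/c[2]
E
python3 - <<'E'
from h import *
s=ctrl.read_state(); print(s)
for c in("scene","top","wrist"):
    im=pic(c,c+'0.png'); print(c,im["origin"],im["orientation"],im["fx"],im["cx"])
    for t in "slim_pot middle_pot bowl_pot small_saucer middle_saucer large_saucer watering_can wooden_fish purple_block".split():
        r=ctrl.spot_point(c,t); print(t,[(np.round(q["at"]).tolist(),round(q["confidence"],2)) for q in r[:2]])
E
```

```text
pics
{'clock': 0.0, 'qpos': array([-1.23282859,  0.62936234,  0.0384062 ,  1.5183654 , -0.02697751,
        0.99629135, -0.019997  ]), 'qd': array([ 4.03259405e-04,  8.39592517e-04,  2.59131453e-04, -1.07546501e-05,
       -7.66620254e-04,  5.87183716e-06,  7.04291584e-04]), 'tau': array([ 2.10502481e-04, -5.63405156e+01,  1.22618202e+00, -1.93450177e+01,
        1.10082608e-02,  1.04660302e-02,  1.87819978e-05]), 'eef_pos': array([255.09103878, 597.17531082, 230.37876197]), 'tool_rot': array([3.14156882e+00, 1.90923988e-03, 1.16707279e+00]), 'force': array([ 1.3672498 , -0.63279571,  0.06705311]), 'torque': array([-0.02046365, -0.02692672,  0.03200324]), 'width': 85.34593503528312}
scene [1407.67129673  460.21608997  882.07834638] [-2.30507182  0.01355416  2.12780748] 443.49160541892456 282.0676518747399
slim_pot [([574.0, 145.0, 12.0], 0.95)]
middle_pot [([569.0, 148.0, 8.0], 0.7)]
bowl_pot [([568.0, 147.0, -2.0], 0.79)]
small_saucer [([534.0, -146.0, -2.0], 0.86)]
middle_saucer [([454.0, 339.0, 2.0], 0.59)]
large_saucer [([459.0, -380.0, 0.0], 0.75)]
watering_can [([655.0, -475.0,
[... 246 characters left out ...]
[571.0, 146.0, 9.0], 0.69), ([740.0, 272.0, -0.0], 0.36)]
middle_pot [([570.0, 144.0, 1.0], 0.58)]
bowl_pot [([567.0, 148.0, -0.0], 0.61)]
small_saucer [([538.0, -144.0, -0.0], 0.61)]
middle_saucer [([454.0, 337.0, -1.0], 0.67)]
large_saucer [([465.0, -382.0, 2.0], 0.61)]
watering_can [([655.0, -472.0, 1.0], 0.85)]
wooden_fish [([794.0, -71.0, -0.0], 0.92), ([736.0, 268.0, -2.0], 0.26)]
purple_block [([738.0, 272.0, -2.0], 0.74)]
wrist [193.43540217 623.56374755 373.87354389] [ 2.86897206e+00 -1.82855001e-05  1.16652502e+00] 337.092478660502 274.63590390219844
slim_pot []
middle_pot []
bowl_pot []
small_saucer []
middle_saucer []
large_saucer []
watering_can []
wooden_fish []
purple_block []
```

View images.

View pics/scene0.png

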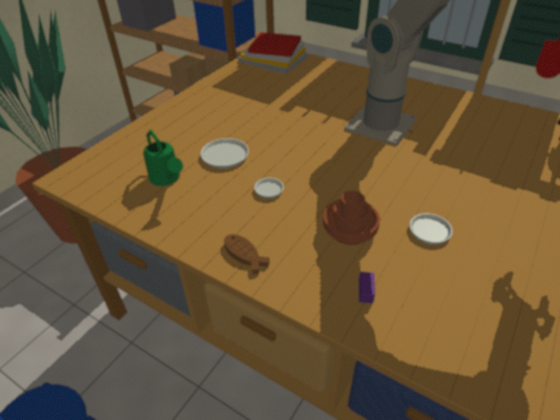

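View pics/top0.png

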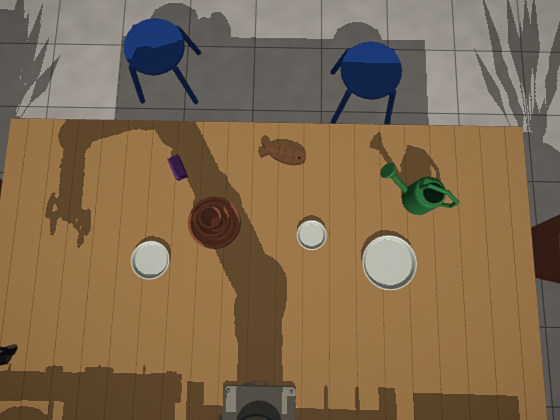

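```bash
python3 - <<'E'
from h import *
# outline circles: use region centroids/bounding from top, and height check by scene+top triangulation
for c in("top","scene"):
    im=ctrl.get_image(c)
    for t in "slim_pot middle_pot bowl_pot small_saucer middle_saucer large_saucer".split():
        r=ctrl.regions_of(c,t)
        if not r: print(c,t,None); continue
        m=r[0]["region"].astype(np.uint8); k=max(cv2.findContours(m,0,1)[0],key=cv2.contourArea)
        np.save(f'pics/{c}_{t}.npy',m); print(c,t,round(r[0]["confidence"],2),cv2.boundingRect(k),m.sum())
        if 'saucer' in t:
            z={'small':16,'middl':16,'large':18}[t[:5]]
            P=np.array([onz(im,*p[0],z)[:2] for p in k],np.float32); (x,y),rr=cv2.minEnclosingCircle(P); print('  circle',x,y,2*rr)
s=ctrl.read_state();print(s['clock'])
E
```

```text
top slim_pot 0.85 (198, 206, 26, 24) 481
top middle_pot 0.77 (194, 202, 37, 36) 590
top bowl_pot 0.69 (188, 197, 53, 52) 1072
top small_saucer 0.76 (297, 220, 30, 30) 682
  circle 537.3897094726562 -144.93212890625 89.78406524658203
top middle_saucer 0.94 (131, 241, 38, 38) 1188
  circle 456.40985107421875 336.412841796875 118.76133728027344
top large_saucer 0.67 (362, 235, 55, 56) 2392
  circle 458.57391357421875 -377.9524841308594 165.9113006591797
scene slim_pot 0.7 (340, 190, 27, 29) 646
scene middle_pot 0.7 (333, 199, 40, 35) 690
scene bowl_pot 0.77 (323, 203, 58, 42) 943
scene small_saucer 0.56 (255, 177, 29, 22) 491
  circle 544.6006469726562 -140.66696166992188 102.11820220947266
scene middle_saucer 0.77 (410, 213, 43, 31) 1007
  circle 461.2188720703125 338.4220275878906 121.21343994140625
scene large_saucer 0.98 (201, 137, 48, 32) 1166
  circle 463.6744384765625 -365.58929443359375 187.1435089111328
2.2
```

The scene view shows the nest at about (350,215), with the small saucer at (268,188), the large at (225,153) and the middle at (430,229). The top view agrees: nest (214,222), saucers (312,235), (389,262) and (150,260). I'll move above the nest for a closer look.

```bash
python3 -m creep '[{"hand":1,"travel":[-29.1,46.7,0],"angular":[0,0,50]},{"hand":1,"travel":[-29.1,46.7,0],"angular":[0,0,50]},{"hand":1,"travel":[-29.1,46.7,0],"angular":[0,0,50]},{"hand":1,"travel":[-29.1,46.7,0],"angular":[0,0,50]},{"hand":1,"travel":[-29.1,46.7,0],"angular":[0,0,50]},{"hand":1,"travel":[-29.1,46.7,0],"angular":[0,0,50]},{"hand":1,"travel":[-29.1,46.7,0],"angular":[0,0,50]},{"hand":1,"travel":[-29.1,46.7,0],"angular":[0,0,50]},{"hand":1,"travel":[-29.1,46.7,0],"angular":[0,0,50]},{"hand":1,"travel":[-29.1,46.7,0],"angular":[0,0,50]},{"hand":1,"travel":[-29.1,46.7,0],"angular":[0,0,50]},{"hand":1,"travel":[-29.1,46.7,0],"angular":[0,0,50]},{"hand":1,"travel":[-29.1,46.7,0],"angular":[0,0,50]},{"hand":1,"travel":[-29.1,46.7,0],"angular":[0,0,50]},{"hand":1,"travel":[-29.1,46.7,0],"angular":[0,0,50]},{"hand":1,"travel":[-29.1,46.7,0],"angular":[0,0,50]}]'
cat >> h.py <<'E'
def circ(cam,t,z):
    "fit circle to convex hull of region projected on plane z: centre, diameter"
    im=ctrl.get_image(cam); r=ctrl.regions_of(cam,t)
    if not r: return None
    k=max(cv2.findContours(r[0]["region"].astype(np.uint8),0,1)[0],key=cv2.contourArea)
    P=np.array([onz(im,*p[0],z)[:2] for p in k],np.float32); (x,y),rr=cv2.minEnclosingCircle(P)
    return round(float(x),1),round(float(y),1),round(float(2*rr),1),round(r[0]["confidence"],2)
def go(P,yawdeg=None):
    s=ctrl.read_state(); M=R.from_euler('xyz',s["tool_rot"]).as_matrix(); d=M.T@(np.array(P,float)-s["eef_pos"])/10
    e=R.from_matrix(M.T@R.from_euler('xyz',[np.pi,0,np.radians(yawdeg)]).as_matrix()).as_rotvec(degrees=True) if yawdeg is not None else None
    print("travel",np.round(d,2),"angular",None if e is None else np.round(e,2),"pos",np.round(s["eef_pos"],1),"yaw",np.round(np.degrees(s["tool_rot"]),1),"w",round(s["width"],1),"F",np.round(s["force"],1),"t",round(s["clock"],2))
E
python3 - <<'E'
from h import *
im=pic("wrist","w1.png"); print(im["origin"],im["orientation"])
for t in("slim_pot","middle_pot","bowl_pot"):
    print(t,[np.round(q["at"]).tolist() for q in ctrl.spot_point("wrist",t)])
print(circ("wrist","slim_pot",124))
go([570,146,90],17)
E
```

```text
clock: 3.8
eef_pos: [569.8, 148.3, 231.3]
tool_rot: [-3.141, 0.0, 0.297]
force: [-0.4, 0.1, 0.9]
width: 85.0
[550.78704658 212.55844336 373.91170834] [2.86931295e+00 6.60393596e-04 2.96538989e-01]
slim_pot [[571.0, 143.0, 14.0]]
middle_pot []
bowl_pot []
(571.3, 145.7, 67.5, 0.58)
travel [-0.06  0.07 14.13] angular [ 0.   -0.   -0.11] pos [570.4 146.9 231.3] yaw [180.   -0.   16.9] w 85.3 F [0.3 0.1 0.3] t 4.1
```

View pics/w1.png

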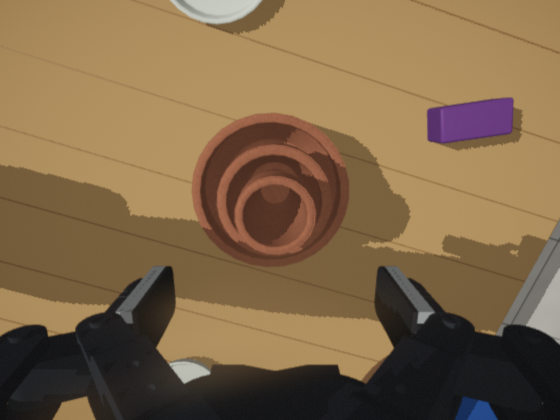

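The wrist view shows all three rims: bowl at x 193–349, middle at x 217–337, and slim centred at (275.5,214.5), 79 px across. The purple block is at (470,120). I'll check these pixels against the expected heights.

```bash
python3 - <<'E'
from h import *
im=ctrl.get_image("wrist")
print(np.round(onz(im,275.5,214.5,124),1),np.round(onz(im,277,205,86),1),np.round(onz(im,271,189,54),1))
print('diam at 124',np.linalg.norm(onz(im,236,214.5,124)-onz(im,315,214.5,124)))
print('bowl diam at 54',np.linalg.norm(onz(im,193,189,54)-onz(im,349,189,54)))
# height of slim rim: two views, ring centre in top picture
a=ctrl.get_image("top"); r=ctrl.regions_of("top","slim_pot")
o2,d2=ray(im,275.5,214.5)
if r:
    k=max(cv2.findContours(r[0]["region"].astype(np.uint8),0,1)[0],key=cv2.contourArea);c,rad=cv2.minEnclosingCircle(k);print('top px',c,rad)
m=np.load('pics/top_slim_pot.npy');k=max(cv2.findContours(m,0,1)[0],key=cv2.contourArea);c,rad=cv2.minEnclosingCircle(k);print(c,rad)
o1,d1=ray(a,*c);A=np.stack([d1,-d2],1);t=np.linalg.lstsq(A,o2-o1,rcond=None)[0];print('triang',o1+t[0]*d1,o2+t[1]*d2)
go([571,145,91],17)
E
```

```text
[572.6 143.2 124. ] [574.6 141.6  86. ] [567.  147.4  54. ]
diam at 124 60.89667656056721
bowl diam at 54 150.74405978339593
top px (212.5, 216.5) 12.90358829498291
(210.9105224609375, 217.773681640625) 13.2362699508667
triang [569.09238717 140.94172619 112.89433705] [573.53455615 140.35105189 113.43193594]
travel [ 0.    0.17 14.03] angular [ 0.   -0.   -0.14] pos [570.5 146.6 231.3] yaw [180.   -0.   16.9] w 85.2 F [ 0.2 -0.3 -0.2] t 4.25
```

```bash
python3 -m creep '[{"hand":1,"travel":[0.07,0.29,5],"angular":[0,0,0]},{"hand":1,"travel":[0.07,0.29,9],"angular":[0,0,0]},{"hand":1,"travel":[0.07,0.29,12],"angular":[0,0,0]},{"hand":1,"travel":[0.07,0.29,14],"angular":[0,0,0]},{"hand":1,"travel":[0.07,0.29,14],"angular":[0,0,0]},{"hand":0,"travel":[0.07,0.29,14],"angular":[0,0,0]},{"hand":0,"travel":[0.07,0.29,14],"angular":[0,0,0]},{"hand":0,"travel":[0.07,0.29,14],"angular":[0,0,0]},{"hand":0,"travel":[0.07,0.29,14],"angular":[0,0,0]},{"hand":0,"travel":[0.07,0.29,14],"angular":[0,0,0]},{"hand":0,"travel":[0.07,0.29,14],"angular":[0,0,0]}]'
```

```text
clock: 5.35
eef_pos: [573.0, 144.2, 93.2]
tool_rot: [3.142, -0.003, 0.294]
force: [-1.0, -0.2, 7.2]
width: 60.2
```

```bash
python3 -m creep '[{"hand":0,"travel":[0,0,-1],"angular":[0,0,0]},{"hand":0,"travel":[0,0,-3],"angular":[0,0,0]},{"hand":0,"travel":[0,0,-6],"angular":[0,0,0]},{"hand":0,"travel":[0,0,-10],"angular":[0,0,0]},{"hand":0,"travel":[0,0,-13],"angular":[0,0,0]},{"hand":0,"travel":[0,0,-13],"angular":[0,0,0]}]'
python3 - <<'E'
from h import *
pic("scene","s2.png",(200,100,480,300),2.5); go([537,-144,223],17)
E
```

```text
clock: 5.95
eef_pos: [575.9, 144.7, 228.7]
tool_rot: [3.141, -0.013, 0.294]
force: [0.5, 0.8, -0.9]
width: 60.5
travel [-11.93  26.53   0.22] angular [-0.   -0.5  -0.14] pos [574.2 144.5 226.2] yaw [-180.    -0.5   16.9] w 60.4 F [-0.1  0.6 -1.4] t 6.0
```

View pics/s2.png

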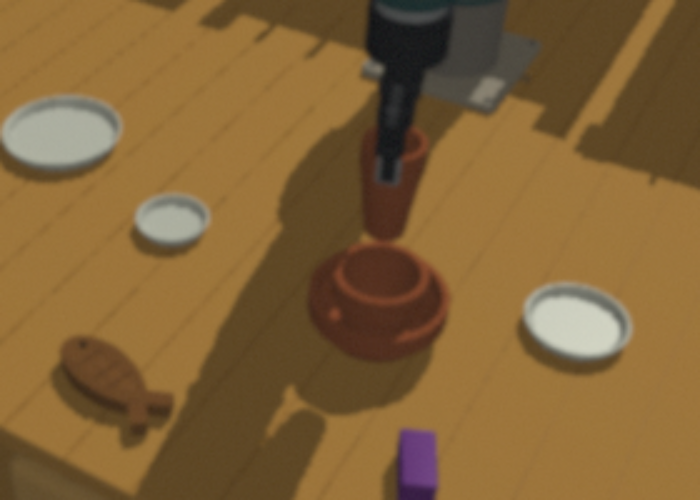

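The slim pot hangs clear in the gripper and the other two pots stay on the bench (about (380,300) in the crop). Carrying it to the small saucer.

```bash
python3 -m creep '[{"hand":0,"travel":[-2,4,0],"angular":[0,0,0]},{"hand":0,"travel":[-4,8.5,0],"angular":[0,-0.5,0]},{"hand":0,"travel":[-6,13,0],"angular":[0,-0.5,0]},{"hand":0,"travel":[-8,17.5,0],"angular":[0,-0.5,0]},{"hand":0,"travel":[-10,22,0],"angular":[0,-0.5,0]},{"hand":0,"travel":[-11.3,25,0],"angular":[0,-0.5,0]},{"hand":0,"travel":[-11.9,26.6,2],"angular":[0,-0.5,0]},{"hand":0,"travel":[-11.9,26.6,5],"angular":[0,-0.5,0]},{"hand":0,"travel":[-11.9,26.6,8],"angular":[0,-0.5,0]},{"hand":0,"travel":[-11.9,26.6,8],"angular":[0,-0.5,0]}]'
python3 - <<'E'
from h import *
pic("wrist","w3.png"); go([537,-145,88],17)
E
```

```text
clock: 7.0
eef_pos: [534.4, -143.3, 141.1]
tool_rot: [-3.136, 0.008, 0.294]
force: [-0.4, 0.3, -0.9]
width: 60.4
travel [0.07 0.16 5.52] angular [-0.17  0.28 -0.15] pos [ 536.1 -143.7  143.2] yaw [-179.8    0.3   16.9] w 60.1 F [ 0.9 -0.5 -0.4] t 7.05
```

View pics/w3.png

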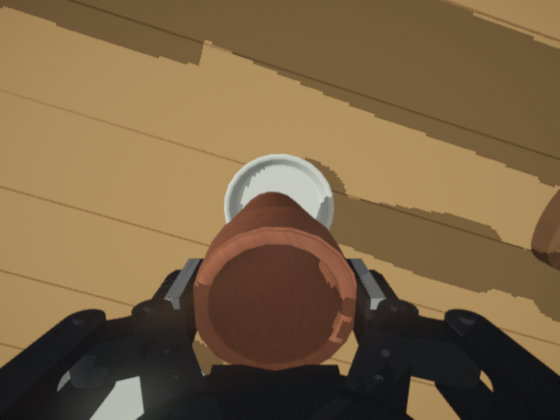

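The saucer's rim spans x 225–334 with its top edge at y 155. The pot's rim is centred near (276,298), lined up over the saucer. Next I'll compute the offset.

```bash
python3 - <<'E'
from h import *
im=ctrl.get_image("wrist")
# fit: find centre c s.t. leftmost/rightmost/top pixels of rim circle (d=92,z=16) match
from scipy.optimize import least_squares
def f(c):
    a=np.linspace(0,2*np.pi,120); p=np.array([proj(im,[c[0]+46*np.cos(t),c[1]+46*np.sin(t),c[2]]) for t in a])
    return [p[:,0].min()-225,p[:,0].max()-334,p[:,1].min()-155]
r=least_squares(f,[537,-145,16]);print('saucer x,y,rim z',r.x,r.fun)
a=ray(im,276,298);s=ctrl.read_state();z=s["eef_pos"][2]+31;print('pot rim centre',onz(im,276,298,z),'tcp',s["eef_pos"])
go([537,-145,88],17)
E
```

```text
saucer x,y,rim z [ 541.80351697 -149.25445513   10.88393994] [-9.29389898e-12 -1.70530257e-12 -2.75406364e-11]
pot rim centre [ 536.08135983 -139.60337274  175.8117144 ] tcp [ 537.65846329 -144.1981611   144.8117144 ]
travel [-0.08  0.06  5.68] angular [-0.05  0.09 -0.13] pos [ 537.7 -144.2  144.8] yaw [-1.799e+02  1.000e-01  1.690e+01] w 60.2 F [ 0.4 -0.4 -0.7] t 7.1
```

```bash
python3 -m creep '[{"hand":0,"travel":[0.09,0.32,2],"angular":[0,0,0]},{"hand":0,"travel":[0.09,0.32,4],"angular":[0,0,0]},{"hand":0,"travel":[0.09,0.32,5],"angular":[0,0,0]},{"hand":0,"travel":[0.09,0.32,5.4],"angular":[0,0,0]},{"hand":0,"travel":[0.09,0.32,5.7],"angular":[0,0,0]},{"hand":0,"travel":[0.09,0.32,5.7],"angular":[0,0,0]},{"hand":0,"travel":[0.09,0.32,5.7],"angular":[0,0,0]}]'
```

```text
clock: 7.8
eef_pos: [539.8, -147.1, 88.5]
tool_rot: [-3.141, 0.001, 0.294]
force: [-0.1, 0.2, -1.7]
width: 60.4
```

```bash
python3 -m creep '[{"hand":0,"travel":[0,0,0.1],"angular":[0,0,0]},{"hand":0,"travel":[0,0,0.15],"angular":[0,0,0]},{"hand":0,"travel":[0,0,0.15],"angular":[0,0,0]}]'; python3 -m creep '[{"hand":0,"travel":[0,0,0.08],"angular":[0,0,0]},{"hand":0,"travel":[0,0,0.08],"angular":[0,0,0]}]'
```

```text
clock: 8.1
eef_pos: [540.1, -147.1, 87.3]
tool_rot: [-3.142, -0.0, 0.294]
force: [-0.2, 0.5, -0.2]
width: 60.4
clock: 8.3
eef_pos: [540.2, -147.3, 87.2]
tool_rot: [3.141, -0.0, 0.294]
force: [-1.2, -0.2, 4.7]
width: 60.5
```

Contact came at TCP z = 87.2, as predicted. Releasing and retreating upward.

```bash
python3 -m creep '[{"hand":0.85,"travel":[0,0,0],"angular":[0,0,0]},{"hand":1,"travel":[0,0,0],"angular":[0,0,0]},{"hand":1,"travel":[0,0,0],"angular":[0,0,0]},{"hand":1,"travel":[0,0,0],"angular":[0,0,0]},{"hand":1,"travel":[0,0,0],"angular":[0,0,0]},{"hand":1,"travel":[0,0,-2],"angular":[0,0,0]},{"hand":1,"travel":[0,0,-6],"angular":[0,0,0]},{"hand":1,"travel":[0,0,-10],"angular":[0,0,0]},{"hand":1,"travel":[0,0,-14],"angular":[0,0,0]},{"hand":1,"travel":[0,0,-14],"angular":[0,0,0]}]'
python3 - <<'E'
from h import *
pic("wrist","w4.png"); go([573,143,240],107)
E
```

```text
clock: 9.3
eef_pos: [543.5, -148.7, 232.5]
tool_rot: [3.136, -0.01, 0.294]
force: [0.3, 0.0, -0.0]
width: 85.4
travel [ 11.42 -26.93  -1.02] angular [  0.4   -0.12 -90.14] pos [ 541.9 -147.9  229.9] yaw [179.8  -0.3  16.9] w 85.3 F [-0.4  0.4 -0.7] t 9.35
```

View pics/w4.png

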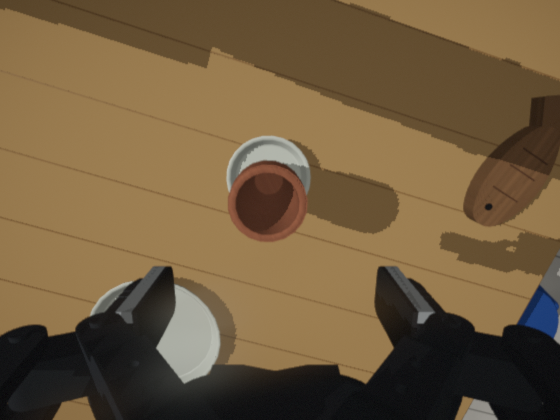

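The slim pot stands upright in its saucer: saucer centre px (269,177), pot rim centre (267,201). Back to the nest for the middle pot.

```bash
python3 -m creep '[{"hand":0.45,"travel":[1,-4,-1],"angular":[0,0,0]},{"hand":0.45,"travel":[2,-9,-1],"angular":[0,0,0]},{"hand":0.45,"travel":[3.5,-14,-1],"angular":[0,0,0]},{"hand":0.45,"travel":[5,-19,-1],"angular":[0,0,0]},{"hand":0.45,"travel":[6,-23.5,-1],"angular":[0,0,0]},{"hand":0.45,"travel":[6.7,-26,-1],"angular":[0.3,-0.2,0]},{"hand":0.45,"travel":[6.7,-27,-1],"angular":[0.3,-0.2,0]},{"hand":0.45,"travel":[6.7,-27,-1],"angular":[0.3,-0.2,0]},{"hand":0.45,"travel":[6.7,-27,-1],"angular":[0.3,-0.2,0]}]'
python3 - <<'E'
from h import *
im=pic("wrist","w5.png"); go([528,130,240],17)
for t,z in(("middle_pot",86),("bowl_pot",54)): print(t,circ("wrist",t,z))
for c in(("top","small_saucer",16),("top","slim_pot",118)): print(c,circ(*c))
E
```

```text
clock: 10.25
eef_pos: [527.4, 127.7, 239.0]
tool_rot: [-3.141, -0.001, 0.292]
force: [0.4, 0.8, -0.3]
width: 38.1
travel [ 0.11 -0.25 -0.08] angular [-0.04 -0.08 -0.32] pos [527.7 127.3 239.2] yaw [-1.80e+02 -1.00e-01  1.67e+01] w 38.4 F [ 0.5 -0.2  0.5] t 10.3
middle_pot (569.0, 144.5, 103.1, 0.77)
bowl_pot (566.9, 143.6, 153.5, 0.61)
('top', 'small_saucer', 16) (535.5, -144.4, 85.9, 0.68)
('top', 'slim_pot', 118) (537.1, -146.2, 67.2, 0.66)
```

View pics/w5.png

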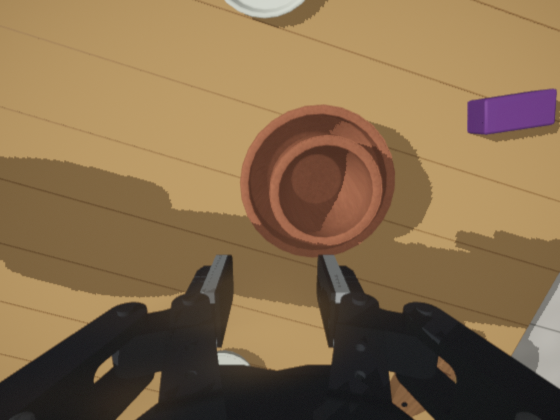

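The middle pot's outer rim spans x 269–382, y 134–245, and the bowl's x 241–395, y 105–256. Next I fit centre and height from those extents.

```bash
cat >> h.py <<'E'
from scipy.optimize import least_squares
def fitring(im,d,box,guess):
    a=np.linspace(0,2*np.pi,90)
    def f(c):
        p=np.array([proj(im,[c[0]+d/2*np.cos(t),c[1]+d/2*np.sin(t),c[2]]) for t in a]); q=[p[:,0].min()-box[0],p[:,0].max()-box[2],p[:,1].min()-box[1],p[:,1].max()-box[3]]
        return [e for e,b in zip(q,(box[0],box[2],box[1],box[3])) if b is not None]
    r=least_squares(f,guess); return np.round(r.x,1),np.round(r.fun,1)
E
python3 - <<'E'
from h import *
im=ctrl.get_image("wrist")
print(fitring(im,100,(269,134,382,245),[570,145,86]))
print(fitring(im,152,(241,105,395,256),[570,145,54]))
x=np.array([.957,.29])
c=np.array([571,143.5])
go([*(c-46*x),60],16.7)
E
```

```text
(array([570.1, 147.3,  89.9]), array([-0.,  0.,  0., -0.]))
(array([568.5, 145.8,  52.7]), array([ 0.3, -0.3, -0.2,  0.3]))
travel [-0.1  -0.03 17.96] angular [-0.12 -0.14  0.14] pos [527.7 129.6 239.6] yaw [-1.799e+02 -1.000e-01  1.680e+01] w 38.8 F [0.1 0.  0.5] t 10.75
```

```bash
python3 -m creep '[{"hand":0.45,"travel":[-0.07,-0.35,4],"angular":[0,0,0]},{"hand":0.45,"travel":[-0.07,-0.35,8],"angular":[0,0,0]},{"hand":0.45,"travel":[-0.07,-0.35,12],"angular":[0,0,0]},{"hand":0.45,"travel":[-0.07,-0.35,15],"angular":[0,0,0]},{"hand":0.45,"travel":[-0.07,-0.35,17],"angular":[0,0,0]},{"hand":0.45,"travel":[-0.07,-0.35,17.8],"angular":[0,0,0]},{"hand":0.45,"travel":[-0.07,-0.35,17.8],"angular":[0,0,0]},{"hand":0.45,"travel":[-0.07,-0.35,17.8],"angular":[0,0,0]}]'
python3 -m creep '[{"hand":0.2,"travel":[0,0,0],"angular":[0,0,0]},{"hand":0.2,"travel":[0,0,0],"angular":[0,0,0]},{"hand":0,"travel":[0,0,0],"angular":[0,0,0]},{"hand":0,"travel":[0,0,0],"angular":[0,0,0]},{"hand":0,"travel":[0,0,0],"angular":[0,0,0]},{"hand":0,"travel":[0,0,0],"angular":[0,0,0]}]'
```

```text
clock: 11.55
eef_pos: [527.1, 133.4, 62.4]
tool_rot: [-3.14, -0.004, 0.294]
force: [0.0, 0.2, -0.2]
width: 38.4
clock: 12.15
eef_pos: [527.5, 133.4, 63.3]
tool_rot: [-3.14, -0.005, 0.294]
force: [-0.7, -0.6, 6.5]
width: 7.8
```

```bash
python3 -m creep '[{"hand":0,"travel":[0,0,-0.5],"angular":[0,0,0]},{"hand":0,"travel":[0,0,-1.5],"angular":[0,0,0]},{"hand":0,"travel":[0,0,-3],"angular":[0,0,0]},{"hand":0,"travel":[0,0,-6],"angular":[0,0,0]},{"hand":0,"travel":[0,0,-9],"angular":[0,0,0]},{"hand":0,"travel":[0,0,-11.5],"angular":[0,0,0]},{"hand":0,"travel":[0,0,-12],"angular":[0,0,0]},{"hand":0,"travel":[0,0,-12],"angular":[0,0,0]}]'
python3 - <<'E'
from h import *
pic("scene","s6.png",(240,100,520,300),2.5)
x=np.array([.957,.29]);c=np.array([455.5,337.5]); go([*(c-45*x),185],16.8)
E
```

```text
clock: 12.95
eef_pos: [527.3, 133.2, 184.2]
tool_rot: [-3.139, -0.007, 0.294]
force: [-0.0, -0.4, -1.3]
width: 7.6
travel [ -5.37 -21.62  -0.16] angular [-0.13 -0.28  0.05] pos [526.5 133.1 183.1] yaw [-179.9   -0.3   16.8] w 7.4 F [-0.4 -0.  -1.9] t 13.0
```

View pics/s6.png

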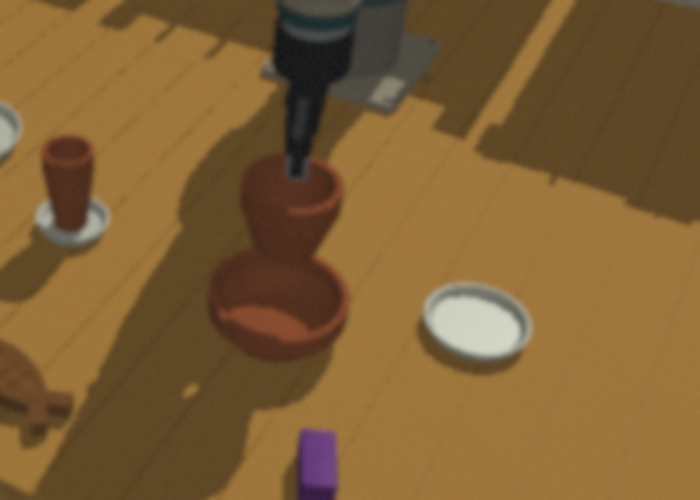

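The middle pot hangs level and clear above the bowl. The slim pot stands in its saucer at (72,200). Carrying the middle pot to its saucer.

```bash
python3 -m creep '[{"hand":0,"travel":[-1,-3.5,0],"angular":[0,0,0]},{"hand":0,"travel":[-2,-8,0],"angular":[0,0,0]},{"hand":0,"travel":[-3.2,-12.5,0],"angular":[0,0,0]},{"hand":0,"travel":[-4.3,-17,0],"angular":[0,0,0]},{"hand":0,"travel":[-5.1,-20.5,0],"angular":[0,-0.3,0]},{"hand":0,"travel":[-5.4,-21.6,1],"angular":[0,-0.3,0]},{"hand":0,"travel":[-5.4,-21.6,3],"angular":[0,-0.3,0]},{"hand":0,"travel":[-5.4,-21.6,4],"angular":[0,-0.3,0]},{"hand":0,"travel":[-5.4,-21.6,4],"angular":[0,-0.3,0]},{"hand":0,"travel":[-5.4,-21.6,4],"angular":[0,-0.3,0]}]'
python3 - <<'E'
from h import *
pic("wrist","w7.png");x=np.array([.957,.29]);c=np.array([455.5,337.5]); go([*(c-45.5*x),65],16.8)
E
```

```text
clock: 14.0
eef_pos: [412.9, 323.2, 142.9]
tool_rot: [-3.14, 0.001, 0.292]
force: [0.6, -0.3, -1.1]
width: 7.9
travel [-0.09 -0.09  7.85] angular [-0.11  0.01 -0.05] pos [413.2 323.6 143.5] yaw [-179.9    0.    16.8] w 7.7 F [ 0.4 -0.2 -0.7] t 14.05
```

View pics/w7.png

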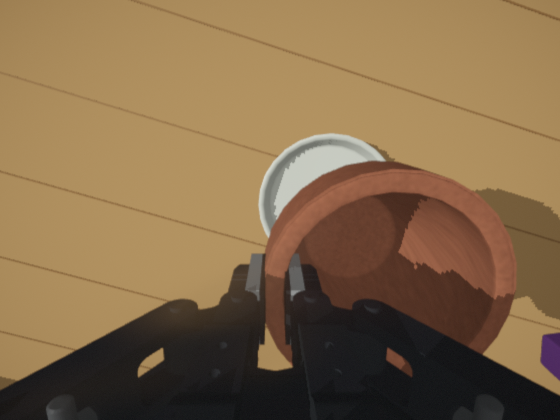

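The saucer's rim is partly visible: left edge x 259, top edge y 134. The held pot's rim spans x 264–515 with top edge at y 161.

```bash
python3 - <<'E'
from h import *
im=ctrl.get_image("wrist")
def ext(c,d,z):
    a=np.linspace(0,2*np.pi,180);p=np.array([proj(im,[c[0]+d/2*np.cos(t),c[1]+d/2*np.sin(t),z]) for t in a]);return p
r=least_squares(lambda c:[ext(c,116,16)[:,0].min()-259,ext(c,116,16)[:,1].min()-134],[456,337]);print('saucer',r.x)
s=ctrl.read_state()["eef_pos"]
print('pot rim',fitring(im,100,(264,161,515,None),[456,337,165]),s)
go([455,337,65],16.8)
E
```

```text
saucer [457.35613487 334.4376209 ]Traceback (most recent call last):
  File "<stdin>", line 7, in <module>
  File "h.py", line 34, in fitring
    r=least_squares(f,guess); return np.round(r.x,1),np.round(r.fun,1)
    return func(*args, **kwargs)
    vector_fun = VectorFunction(
        fun_wrapped,
    ...<6 lines>...
        workers=workers
    )
    self._update_fun()
    ~~~~~~~~~~~~~~~~^^
    self.f = self.fun_wrapped(xp_copy(self.x))
             ~~~~~~~~~~~~~~~~^^^^^^^^^^^^^^^^^
    return np.atleast_1d(self.fun(x))
                         ~~~~~~~~^^^
    return self.f(x, *self.args, **self.kwargs)
           ~~~~~~^^^^^^^^^^^^^^^^^^^^^^^^^^^^^^
  File "h.py", line 32, in f
    p=np.array([proj(im,[c[0]+d/2*np.cos(t),c[1]+d/2*np.sin(t),c[2]]) for t in a]); q=[p[:,0].min()-box[0],p[:,0].max()-box[2],p[:,1].min()-box[1],p[:,1].max()-box[3]]
                                                                                                                                                   ~~~~~~~~~~~~^~~~~~~
TypeError: unsupported operand type(s) for -: 'float' and 'NoneType'
```

```bash
sed -i 's/q=\[p\[:,0\].*$/q=[p[:,0].min(),p[:,0].max(),p[:,1].min(),p[:,1].max()]/; s/return \[e for e,b/return [e-b for e,b/; s/box\[3\])) if b is not None/box[3])) if b is not None/' h.py; python3 - <<'E'
from h import *
im=ctrl.get_image("wrist"); s=ctrl.read_state()["eef_pos"]
print('pot rim',fitring(im,100,(264,161,515,None),[456,337,165]),s)
x=np.array([.957,.29]);c=np.array([456.5,336]); go([*(c-45.5*x),65],16.8)
E
```

```text
pot rim (array([456.8, 339.3, 163.8]), array([0., 0., 0.])) [413.19453082 324.07623048 143.93090431]
travel [-0.07  0.14  7.89] angular [-0.15 -0.04 -0.02] pos [413.2 324.1 143.9] yaw [-179.8   -0.    16.8] w 7.9 F [-0.6  0.5 -1.9] t 14.15
```

```bash
python3 -m creep '[{"hand":0,"travel":[-0.07,0.26,3],"angular":[0,0,0]},{"hand":0,"travel":[-0.07,0.26,5.5],"angular":[0,0,0]},{"hand":0,"travel":[-0.07,0.26,7],"angular":[0,0,0]},{"hand":0,"travel":[-0.07,0.26,7.6],"angular":[0,0,0]},{"hand":0,"travel":[-0.07,0.26,7.9],"angular":[0,0,0]},{"hand":0,"travel":[-0.07,0.26,7.9],"angular":[0,0,0]}]'
python3 -m creep '[{"hand":0,"travel":[0,0,0.08],"angular":[0,0,0]},{"hand":0,"travel":[0,0,0.08],"angular":[0,0,0]}]'; python3 -m creep '[{"hand":0,"travel":[0,0,0.08],"angular":[0,0,0]},{"hand":0,"travel":[0,0,0.08],"angular":[0,0,0]}]'
```

```text
clock: 14.75
eef_pos: [413.7, 321.8, 65.4]
tool_rot: [-3.139, -0.002, 0.293]
force: [0.2, 0.1, -1.4]
width: 7.5
clock: 14.95
eef_pos: [414.2, 322.2, 65.3]
tool_rot: [-3.138, -0.003, 0.293]
force: [0.3, -0.5, -1.0]
width: 7.8
clock: 15.15
eef_pos: [414.4, 322.4, 64.9]
tool_rot: [-3.138, -0.004, 0.293]
force: [-0.0, 0.8, -1.1]
width: 7.7
```

```bash
for i in 1; do python3 -m creep '[{"hand":0,"travel":[-0.05,0,0.15],"angular":[0,0,0]},{"hand":0,"travel":[-0.05,0,0.15],"angular":[0,0,0]}]'; python3 -m creep '[{"hand":0,"travel":[0,0,0.15],"angular":[0,0,0]},{"hand":0,"travel":[0,0,0.15],"angular":[0,0,0]}]'; done
```

```text
clock: 15.35
eef_pos: [414.0, 322.4, 63.4]
tool_rot: [-3.138, -0.004, 0.293]
force: [0.4, 0.3, -0.8]
width: 7.7
clock: 15.55
eef_pos: [413.9, 322.5, 63.3]
tool_rot: [-3.137, -0.004, 0.293]
force: [-2.6, -1.8, 15.0]
width: 7.7
```

Contact at z = 63.3, as predicted. Easing off slightly, releasing and rising.

```bash
python3 -m creep '[{"hand":0,"travel":[0,0,-0.1],"angular":[0,0,0]},{"hand":0.15,"travel":[0,0,-0.1],"angular":[0,0,0]},{"hand":0.3,"travel":[0,0,-0.1],"angular":[0,0,0]},{"hand":0.4,"travel":[0,0,-0.1],"angular":[0,0,0]},{"hand":0.4,"travel":[0,0,-0.1],"angular":[0,0,0]},{"hand":0.4,"travel":[0,0,-0.1],"angular":[0,0,0]},{"hand":0.4,"travel":[0,0,-2],"angular":[0,0,0]},{"hand":0.4,"travel":[0,0,-6],"angular":[0,0,0]},{"hand":0.4,"travel":[0,0,-11],"angular":[0,0,0]},{"hand":0.4,"travel":[0,0,-16],"angular":[0,0,0]},{"hand":0.4,"travel":[0,0,-16],"angular":[0,0,0]}]'
python3 - <<'E'
from h import *
pic("wrist","w8.png"); x=np.array([.957,.29]);c=np.array([568.5,146]); go([*(c-72*x),150],16.8)
E
```

```text
clock: 16.65
eef_pos: [417.1, 323.8, 229.6]
tool_rot: [-3.132, -0.016, 0.292]
force: [0.9, 0.2, -0.6]
width: 34.2
travel [ 2.28 21.43  7.51] angular [-0.47 -0.63 -0.02] pos [415.3 322.9 226.6] yaw [-179.5   -0.6   16.8] w 34.3 F [ 0.5  0.4 -1.3] t 16.7
```

View pics/w8.png

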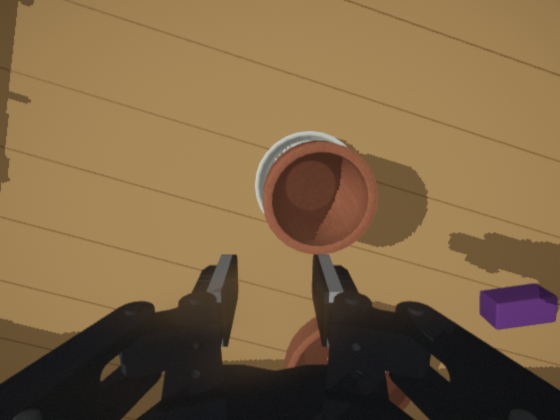

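The middle pot stands in its saucer: saucer left edge x 256 and top y 132, pot rim x 264–377, y 141–254. Checking the centring while heading for the bowl.

```bash
python3 - <<'E'
from h import *
im=ctrl.get_image("wrist")
print('pot',fitring(im,100,(264,141,377,254),[456,337,86]))
a=np.linspace(0,2*np.pi,180)
def ext(c,d,z): return np.array([proj(im,[c[0]+d/2*np.cos(t),c[1]+d/2*np.sin(t),z]) for t in a])
print('saucer',least_squares(lambda c:[ext(c,116,16)[:,0].min()-256,ext(c,116,16)[:,1].min()-132],[456,337]).x)
print('pot at z86',least_squares(lambda c:[ext(c,100,86)[:,0].min()-264,ext(c,100,86)[:,1].min()-141],[456,337]).x)
E
python3 -m creep '[{"hand":0.4,"travel":[0.5,4,0],"angular":[0,0,0]},{"hand":0.4,"travel":[1,9,0],"angular":[0,0,0]},{"hand":0.4,"travel":[1.5,14,0],"angular":[0,0,0]},{"hand":0.4,"travel":[2,18,0],"angular":[-0.5,-0.6,0]},{"hand":0.4,"travel":[2.3,20.5,0],"angular":[-0.5,-0.6,0]},{"hand":0.4,"travel":[2.3,21.4,1],"angular":[-0.5,-0.6,0]},{"hand":0.4,"travel":[2.3,21.4,2],"angular":[-0.5,-0.6,0]},{"hand":0.4,"travel":[2.3,21.4,2],"angular":[-0.5,-0.6,0]},{"hand":0.4,"travel":[2.3,21.4,2],"angular":[-0.5,-0.6,0]}]'
python3 - <<'E'
from h import *
pic("wrist","w9.png"); x=np.array([.957,.29]);c=np.array([568.5,146]); go([*(c-72*x),31],16.8); print(circ("wrist","bowl_pot",54))
E
```

```text
pot (array([455.7, 334.7,  82.6]), array([-0.6,  0.6,  0.6, -0.7]))
saucer [455.11357118 332.24761475]
pot at z86 [456.15826886 335.52074331]
clock: 17.65
eef_pos: [496.4, 125.8, 202.2]
tool_rot: [3.14, 0.006, 0.296]
force: [-0.5, 0.2, 0.4]
width: 34.0
travel [ 0.33  0.11 17.17] angular [0.09 0.3  0.16] pos [496.9 125.7 202.7] yaw [179.9   0.3  17. ] w 33.8 F [ 0.3  0.2 -0.1] t 17.7
(566.0, 144.4, 154.0, 0.92)
```

View pics/w9.png

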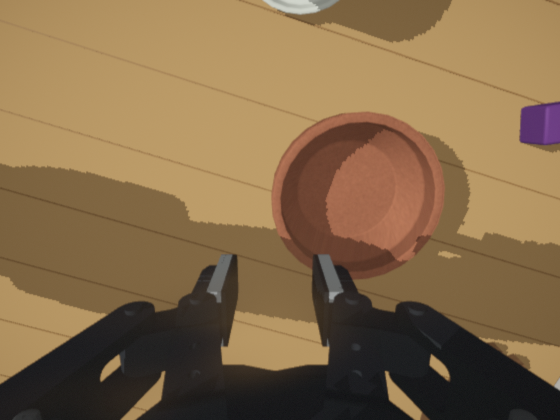

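The bowl is empty, its rim at x 272–444, y 112–279. The middle pot sits about 2–3 mm from its saucer's centre.

```bash
python3 - <<'E'
from h import *
im=ctrl.get_image("wrist")
f,e=fitring(im,152,(272,112,444,279),[568,146,54]);print(f,e)
x=np.array([.957,.29]);c=(f[:2]+np.array([566.5,145]))/2; go([*(c-72*x),32],16.8)
E
```

```text
[569.  142.8  54.4] [-0.  0.  0. -0.]
travel [ 0.12  0.19 17.15] angular [0.12 0.2  0.09] pos [497.7 125.  203.5] yaw [179.9   0.2  16.9] w 34.2 F [ 0.2 -0.8  0.9] t 17.85
```

```bash
python3 -m creep '[{"hand":0.4,"travel":[0.12,0.19,4],"angular":[0.1,0.2,0]},{"hand":0.4,"travel":[0.12,0.19,8],"angular":[0.1,0.2,0]},{"hand":0.4,"travel":[0.12,0.19,12],"angular":[0.1,0.2,0]},{"hand":0.4,"travel":[0.12,0.19,15],"angular":[0.1,0.2,0]},{"hand":0.4,"travel":[0.12,0.19,17],"angular":[0.1,0.2,0]},{"hand":0.4,"travel":[0.12,0.19,17.5],"angular":[0.1,0.2,0]},{"hand":0.4,"travel":[0.12,0.19,17.5],"angular":[0.1,0.2,0]},{"hand":0.4,"travel":[0.12,0.19,17.5],"angular":[0.1,0.2,0]}]'
python3 -m creep '[{"hand":0.2,"travel":[0,0,0],"angular":[0,0,0]},{"hand":0.2,"travel":[0,0,0],"angular":[0,0,0]},{"hand":0,"travel":[0,0,0],"angular":[0,0,0]},{"hand":0,"travel":[0,0,0],"angular":[0,0,0]},{"hand":0,"travel":[0,0,0],"angular":[0,0,0]},{"hand":0,"travel":[0,0,0],"angular":[0,0,0]}]'
```

```text
clock: 18.65
eef_pos: [499.7, 123.3, 29.5]
tool_rot: [3.141, -0.002, 0.295]
force: [-0.1, 0.2, -0.3]
width: 34.4
clock: 19.25
eef_pos: [500.2, 123.4, 30.5]
tool_rot: [3.141, -0.003, 0.295]
force: [-1.6, -0.2, 7.1]
width: 7.3
```

```bash
python3 -m creep '[{"hand":0,"travel":[0,0,-0.5],"angular":[0,0,0]},{"hand":0,"travel":[0,0,-1.5],"angular":[0,0,0]},{"hand":0,"travel":[0,0,-4],"angular":[0,0,0]},{"hand":0,"travel":[0,0,-8],"angular":[0,0,0]},{"hand":0,"travel":[0,0,-12],"angular":[0,0,0]},{"hand":0,"travel":[0,0,-16],"angular":[0,0,0]},{"hand":0,"travel":[0,0,-18],"angular":[0,0,0]},{"hand":0,"travel":[0,0,-18],"angular":[0,0,0]},{"hand":0,"travel":[0,0,-18],"angular":[0,0,0]}]'
python3 - <<'E'
from h import *
print(circ("top","large_saucer",18),ctrl.spot_point("top","large_saucer")[:1])
x=np.array([.957,.29]);c=np.array([460,-379]); go([*(c-72*x),210],16.8)
E
```

```text
clock: 20.15
eef_pos: [499.0, 123.4, 210.5]
tool_rot: [3.142, -0.003, 0.295]
force: [-1.1, 0.3, -1.8]
width: 7.6
(460.1, -377.3, 169.2, 0.57) [{'at': [465.3, -377.0, 2.4], 'confidence': 0.7}]
travel [-25.47  46.91  -0.08] angular [ 0.03 -0.01  0.1 ] pos [498.4 123.  209. ] yaw [180.   -0.   16.9] w 7.4 F [-0.5  0.2 -0.9] t 20.3
```

```bash
python3 -m creep '[{"hand":0,"travel":[-2,3.5,0],"angular":[0,0,0]},{"hand":0,"travel":[-4,7.5,0],"angular":[0,0,0]},{"hand":0,"travel":[-6,11.5,0],"angular":[0,0,0]},{"hand":0,"travel":[-8.5,15.5,0],"angular":[0,0,0]},{"hand":0,"travel":[-10.5,19.5,0],"angular":[0,0,0]},{"hand":0,"travel":[-12.8,23.5,0],"angular":[0,0,0]},{"hand":0,"travel":[-15,27.5,0],"angular":[0,0,0]},{"hand":0,"travel":[-17,31.5,0],"angular":[0,0,0]},{"hand":0,"travel":[-19,35.5,0],"angular":[0,0,0]},{"hand":0,"travel":[-21.5,39.5,0],"angular":[0,0,0]},{"hand":0,"travel":[-23.5,43,0],"angular":[0,0,0]},{"hand":0,"travel":[-25,46,0],"angular":[0,0,0]},{"hand":0,"travel":[-25.5,46.9,0],"angular":[0,0,0]},{"hand":0,"travel":[-25.5,46.9,4],"angular":[0,0,0]},{"hand":0,"travel":[-25.5,46.9,8],"angular":[0,0,0]},{"hand":0,"travel":[-25.5,46.9,8],"angular":[0,0,0]},{"hand":0,"travel":[-25.5,46.9,8],"angular":[0,0,0]}]'
python3 - <<'E'
from h import *
pic("wrist","w10.png"); x=np.array([.957,.29]);c=np.array([460,-378]); go([*(c-72*x),40],16.8)
E
```

```text
clock: 22.0
eef_pos: [390.5, -399.1, 128.6]
tool_rot: [-3.14, 0.001, 0.295]
force: [-0.1, -0.7, -1.2]
width: 7.2
travel [ 0.01 -0.14  9.  ] angular [ 0.06 -0.02  0.12] pos [ 391.4 -400.1  130. ] yaw [179.9  -0.   16.9] w 7.3 F [ 0.2 -0.4 -1.7] t 22.05
```

View pics/w10.png

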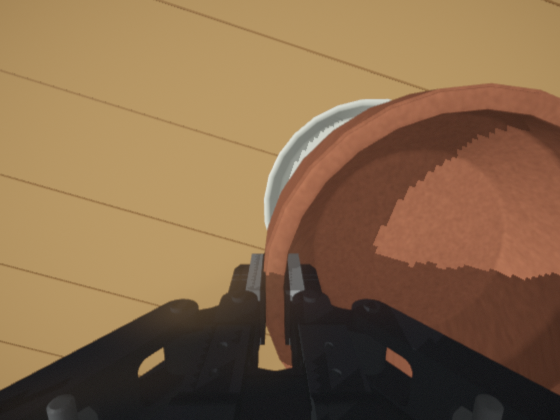

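The saucer's left edge is at x 264 and its top at y 99. The bowl's rim has its left edge at x 264 and its top at y 84.

```bash
python3 - <<'E'
from h import *
im=ctrl.get_image("wrist");a=np.linspace(0,2*np.pi,180); s=ctrl.read_state()["eef_pos"]
def fit(d,z,l,t):
    e=lambda c:np.array([proj(im,[c[0]+d/2*np.cos(q),c[1]+d/2*np.sin(q),z]) for q in a])
    return least_squares(lambda c:[e(c)[:,0].min()-l,e(c)[:,1].min()-t],[458,-378]).x
S=fit(164,18,264,99);B=fit(152,s[2]+23.5,264,84);print('saucer',S,'bowl',B,'tcp',s)
x=np.array([.957,.29]);print('bowl by kinematics',s[:2]+72*x); go([*s[:2],33],16.8)
E
```

```text
saucer [ 462.73377978 -380.11730469] bowl [ 459.95010896 -377.15672519] tcp [ 391.77594345 -400.65967888  130.72039969]
bowl by kinematics [ 460.67994345 -379.77967888]
travel [-0.01 -0.03  9.77] angular [ 0.16 -0.07  0.12] pos [ 391.8 -400.7  130.7] yaw [ 1.798e+02 -1.000e-01  1.690e+01] w 7.1 F [-0.5 -0.7 -1.4] t 22.1
```

```bash
python3 -m creep '[{"hand":0,"travel":[0.14,0.04,3.5],"angular":[0,0,0]},{"hand":0,"travel":[0.14,0.04,6.5],"angular":[0,0,0]},{"hand":0,"travel":[0.14,0.04,8.2],"angular":[0,0,0]},{"hand":0,"travel":[0.14,0.04,9],"angular":[0,0,0]},{"hand":0,"travel":[0.14,0.04,9.3],"angular":[0,0,0]},{"hand":0,"travel":[0.14,0.04,9.3],"angular":[0,0,0]},{"hand":0,"travel":[0.14,0.04,9.3],"angular":[0,0,0]}]'
python3 -m creep '[{"hand":0,"travel":[0,0,0.13],"angular":[0,0,0]},{"hand":0,"travel":[0,0,0.13],"angular":[0,0,0]}]'
```

```text
clock: 22.8
eef_pos: [394.2, -401.6, 39.0]
tool_rot: [3.137, -0.002, 0.295]
force: [-0.3, -0.1, -1.6]
width: 7.4
clock: 23.0
eef_pos: [394.7, -402.0, 38.5]
tool_rot: [3.135, -0.003, 0.295]
force: [0.5, 0.3, -2.0]
width: 7.4
```

```bash
python3 -m creep '[{"hand":0,"travel":[-0.09,-0.15,0],"angular":[0.35,-0.1,0]},{"hand":0,"travel":[-0.09,-0.15,0.15],"angular":[0.35,-0.1,0]},{"hand":0,"travel":[-0.09,-0.15,0.15],"angular":[0.35,-0.1,0]}]'
python3 -m creep '[{"hand":0,"travel":[0,0,0.12],"angular":[0,0,0]},{"hand":0,"travel":[0,0,0.12],"angular":[0,0,0]}]'
```

```text
clock: 23.3
eef_pos: [393.3, -400.9, 36.8]
tool_rot: [3.141, -0.001, 0.295]
force: [-0.2, -0.9, -1.1]
width: 7.6
clock: 23.5
eef_pos: [393.2, -401.1, 36.5]
tool_rot: [3.141, -0.002, 0.295]
force: [-1.4, 0.6, 7.1]
width: 7.5
```

Contact at z = 36.5, as predicted. Releasing and rising.

```bash
python3 -m creep '[{"hand":0.1,"travel":[0,0,0],"angular":[0,0,0]},{"hand":0.25,"travel":[0,0,0],"angular":[0,0,0]},{"hand":0.4,"travel":[0,0,0],"angular":[0,0,0]},{"hand":0.4,"travel":[0,0,0],"angular":[0,0,0]},{"hand":0.4,"travel":[0,0,0],"angular":[0,0,0]},{"hand":0.4,"travel":[0,0,-2],"angular":[0,0,0]},{"hand":0.4,"travel":[0,0,-6],"angular":[0,0,0]},{"hand":0.4,"travel":[0,0,-11],"angular":[0,0,0]},{"hand":0.4,"travel":[0,0,-16],"angular":[0,0,0]},{"hand":0.4,"travel":[0,0,-21],"angular":[0,0,0]},{"hand":0.4,"travel":[0,0,-24],"angular":[0,0,0]},{"hand":0.4,"travel":[0,0,-24],"angular":[0,0,0]},{"hand":0.4,"travel":[0,0,-24],"angular":[0,0,0]}]'
python3 - <<'E'
from h import *
a=pic("wrist","w11.png"); b=pic("scene","s11.png",(130,90,480,300),2.2); go([390,-400,270],16.8)
for c in (("top","large_saucer",18),("top","bowl_pot",60),("top","middle_saucer",16),("top","middle_pot",86),("top","small_saucer",16),("top","slim_pot",118)): print(c,circ(*c))
for t in "slim_pot middle_pot bowl_pot small_saucer middle_saucer large_saucer watering_can wooden_fish purple_block".split():
    print(t,[(np.round(q["at"]).tolist(),round(q["confidence"],2)) for q in ctrl.spot_point("scene",t)[:1]])
E
```

```text
clock: 24.8
eef_pos: [392.8, -401.0, 276.8]
tool_rot: [3.141, -0.002, 0.295]
force: [-0.3, -1.0, -1.1]
width: 33.9
travel [-0.2  -0.08  0.51] angular [-0.13 -0.02  0.11] pos [ 392.2 -400.2  275.1] yaw [-179.9   -0.    16.9] w 34.3 F [ 0.4  0.5 -0.2] t 24.9
('top', 'large_saucer', 18) (433.3, -328.2, 108.8, 0.62)
('top', 'bowl_pot', 60) (459.8, -375.4, 158.9, 0.83)
('top', 'middle_saucer', 16) (453.7, 331.4, 112.4, 0.84)
('top', 'middle_pot', 86) (456.9, 329.9, 111.5, 0.95)
('top', 'small_saucer', 16) (535.1, -143.9, 86.1, 0.73)
('top', 'slim_pot', 118) (536.9, -148.5, 69.5, 0.9)
slim_pot [([541.0, -150.0, 3.0], 0.89)]
middle_pot [([455.0, 338.0, 5.0], 0.78)]
bowl_pot [([462.0, -376.0, 2.0], 0.88)]
small_saucer []
middle_saucer [([450.0, 340.0, 1.0], 0.89)]
large_saucer [([459.0, -380.0, -2.0], 0.71)]
watering_can [([654.0, -475.0, 4.0], 0.83)]
wooden_fish [([790.0, -76.0, -2.0], 0.88)]
purple_block [([738.0, 269.0, 4.0], 0.95)]
```

View pics/w11.png

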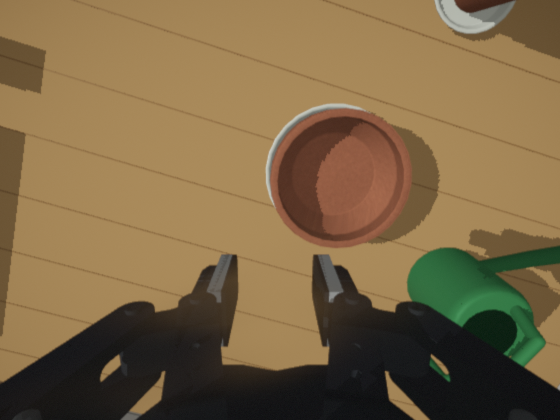

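View pics/s11.png

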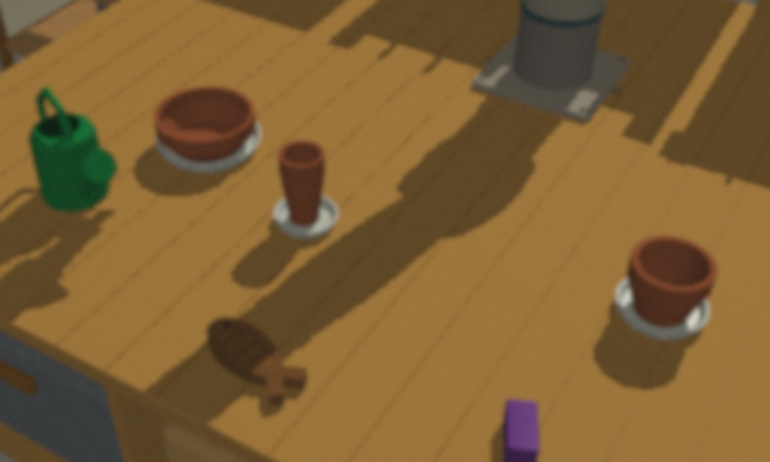

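All three pots stand upright in their own saucers, and the can, fish and block are unmoved. In the wrist view the saucer's left edge is x 266 and top y 104, with the bowl rim at x 270–411, y 108–248. One last centring check on the bowl, and on the slim pot as well.

```bash
python3 - <<'E'
from h import *
im=ctrl.get_image("wrist");a=np.linspace(0,2*np.pi,180)
def fit(im,d,z,l,t,g):
    e=lambda c:np.array([proj(im,[c[0]+d/2*np.cos(q),c[1]+d/2*np.sin(q),z]) for q in a])
    return least_squares(lambda c:[e(c)[:,0].min()-l,e(c)[:,1].min()-t],g).x
print('saucer',fit(im,164,18,266,104,[458,-378]),'bowl',fitring(im,152,(270,108,411,248),[460,-378,60]))
# w4: camera pose from TCP (541.9,-147.9,229.9) using the present camera-to-TCP offset (same orientation)
s=ctrl.read_state()["eef_pos"]; im=dict(im); im["origin"]=np.array(im["origin"])-s+np.array([542.5,-148.3,231])
print('small saucer',fit(im,92,16,227,136,[540,-147]),'slim',fitring(im,62,(228,162,307,242),[540,-147,118]))
E
```

```text
saucer [ 461.89940682 -379.29372343] bowl (array([ 460.9, -379.2,   60.2]), array([-0.2,  0.2,  0.2, -0.2]))
small saucer [ 537.38275338 -146.12768077] slim (array([ 536.6, -145.6,  121.9]), array([-0.8,  0.8,  0.8, -0.9]))
```

```bash
python3 -c "
from cell import ctrl
print(ctrl.finish_job(), ctrl.read_state()['clock'])"
```

```text
the job is handed in; nothing more can be done
the job is handed in; nothing more can be done
```

All three pots are out of the nest, slim first, then middle, then bowl. Each stands upright on its own saucer, and I handed the job in at about 25 s.

- **Placing:** Each pot touched down within about 0.2 mm of the height I expected (contact force 5 to 15 N) before I let go. The gripper was 275 mm up and clear of everything at hand-in.
- **Centring:** The close wrist-camera fits put the slim pot and the bowl about 1 mm from their saucer centres, and the middle pot about 3 mm.
- **Left alone:** The watering can, wooden fish and purple block came out within about 3 mm of their first positions, which is within the measuring error.
- **Checks that disagreed:**
  - The last top-camera fits put the slim pot about 5 mm and the middle pot about 4 mm from their saucer centres.
  - The top-camera fit of the large saucer, mostly hidden by the bowl, was unusable.
  - The network did not find the small saucer in the last scene picture, though I could see it there under the slim pot.

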